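Turn the heating bath up four clicks and start it

TASK

Turn the heating bath up: with a fingertip in the cut-out of its big click-stop dial, gently push the dial round clockwise (seen from above) exactly four clicks from where it stands, never going past the fourth click nor turning it back the other way. Then press the round start key on the small white box down and let it come up again. Push and press only: pick nothing up and leave the glassware and other things where they stand.

Things in the scene. Friction and masses are not known exactly. Their poses are not given: they have to be found in the camera images.
- bath: fixed white heating bath. Origin on the bench (z=0) straight under the dial's axis. A flat console 200 x 200 x 50 mm high, x=-80 to +120 mm in its frame, carries the dial; behind it (centre x=+280 mm) a round plinth, radius 135 mm, with an open steel basin of outer radius 125 mm 150 mm above the bench.
- bezel: fixed round grey base of the dial on top of the console, radius 60 mm, 14 mm high; its origin is on the dial's axis, on the console's top (50 mm above the bench), z up. Its yaw differs from run to run.
- dial (a joint): dial angle in rad, 0 at the start of every run, growing clockwise seen from above; upright axis through bezel's origin. Click stops every 0.349 rad (20 deg): the fourth is at 1.396. Leaving a stop takes about 5 N sideways 30 mm from the axis; once past halfway a spring snaps the dial on ahead of the finger into the next stop. Travel -2.1 to 4.2, no end stop at the fourth.
- dial_top (a point): the dial's axis at its top face, 96 mm above the bench. The dial is a black disc of 50 mm radius on a thin metal disc; a third of it (a 120 degree sector, open at the rim) is cut out 26 mm deep, leaving a metal floor 70 mm above the bench and two upright flat radial walls that meet on the axis: a fingertip pushes against one of them near the rim. No other marks show the setting.
- notch (a point): a point of the dial, turning with it: on the middle line of the 120 degree cut-out, 33 mm from the axis, on its floor (70 mm above the bench). The wall to push for clockwise turning lies 60 degrees clockwise of this point as seen from above. At the start the cut-out looks roughly towards the robot, up to about 75 degrees either way.
- keybox: fixed white box 85 x 85 x 50 mm to the left or the right of the console, origin at the centre of its underside, on the bench; the start key is in the middle of its top.
- key_top (a point): centre of the top face of the start key, a round black push key of 32 mm diameter in a grey collar of 48 mm, about 72 mm above the bench when up; it is pressed straight down and moves with the key.
- key (a joint): travel of the start key in m, 0 up, 0.006 right down; springs back when let go. Fully down takes 4 N.
- cork_ring: loose cork flask ring, 90 mm across, 30 mm high, on the other side of the console from the key box; leave alone
- vial: loose amber vial with white cap, 26 mm across, 55 mm high, on the robot's side of the console, right half; leave alone
- stopper: loose glass stopper standing on its narrow end, 36 mm across, 34 mm high, on the robot's side of the console, left half; leave alone
- wash_bottle: loose white wash bottle, 66 mm across, 160 mm high, to the left, beside the basin; leave alone
- beaker: loose glass beaker, 72 mm across, 90 mm high, to the right, beside the basin; leave alone
- wrench: loose dark steel wrench, 180 mm long, lying flat, to the left; leave alone
- clip: loose grey plastic ring clip, 38 mm across, 14 mm high, lying to the right; leave alone

How it is judged (in metres and radians):
On the way, in this order (a step that is already met when the one before it is completed fails the run):
1. the dial rests in its fourth click (value of joint dial between 1.296 and 1.496 rad and value of joint key below 0.002 m), for 0.3 s.
2. the start key is pressed down (value of joint key above 0.004 m).
At the end, for the whole second after the job is handed in: the dial rests in its fourth click clockwise of the start (1.396 rad, within 0.1), the start key has been pressed after that and is up again, and every loose thing is within 30 mm of where it stood (value of joint dial between 1.296 and 1.496 rad and velocity of joint dial between -0.1 and 0.1 rad/s and value of joint key below 0.0015 m and distance of each of cork_ring, vial, stopper, wash_bottle, beaker, wrench, clip from where it was at the start of the episode below 0.03 m); the robot touches nothing.
It fails at once if the dial goes past the fourth click (value of joint dial above 1.571 rad).
It fails at once if the dial is turned back the wrong way (value of joint dial below -0.174 rad).
It fails at once if the start key is pressed before the dial is set (value of joint key above 0.004 m and value of joint dial below 1.221 rad).
It fails at once if the dial is pushed hard (over 30 N) (contact force between the fingers and bezel above 30 N).
It fails at once if a loose thing is moved or lifted (height (world z) of any of cork_ring, vial, stopper, wash_bottle, beaker, wrench, clip above 0.012 m or distance of any of cork_ring, vial, stopper, wash_bottle, beaker, wrench, clip from where it was at the start of the episode above 0.03 m).
It also fails if it takes over 58 s, if anything falls off the work surface, if the arm or the gripper's body presses on something with over 40 N, if the wrist force passes 120 N, or if a joint passes its speed limit or range.

ROBOT

A 6-joint arm with a two-finger parallel gripper is mounted at the origin on the work surface. World frame = base frame: x ahead of the robot, y to its left, z up, the work surface at z = 0. Lengths are in mm, angles in rad, forces in N, time in s.
With the tool pointing down it reaches from about 300 to 750 mm from the base axis. Payload 8.5 kg.
Tool frame: the origin (TCP) lies at the very end of the fingers, on their centre line; the grasp point (between the pads) lies 19 mm behind it (bot.grip_depth is the distance from the TCP to the grasp point, in mm); z points along the fingers, y is the line along which they close (so a half turn about z gives the same grasp; the last joint's range is limited). The gripper opens to 88 mm and grips with 3 to 60 N. Pads are 18 mm wide; open, the fingers measure 123 mm over their backs; the gripper's body (75 mm by 187 mm) begins 45 mm behind the grasp point.
Start: joints at [-1.37, 0.381, 1.297, -0, 1.464, -0.215], TCP at [222.149, -503.12, 238.748] pointing down, gripper open.
Joint ranges: [-3.11, 3.11], [-0.89, 2.33], [0.22, 2.48], [-1.42, 4.56], [0.17, 2.85], [-2.88, 2.88]. Speed limits (rad/s): [2.39, 2.39, 3.14, 3.14, 3.14, 3.14].

INTERFACE

Orientations are given as a 3x3 rotation matrix whose columns are the frame's x, y, z axes.
In Python, from workcell import bot gives the robot as it stands.
- The arm moves only by the tool arm_command, never from a script. Its argument "targets" is a list of rows, each a list of 7 numbers: the shift along the world's x, y, z scaled (see below), then the turn, a rotation vector about the world's x, y, z scaled (see below), then the closure, from 0 (fully open) to 1 (shut). In form: [[x, y, z, ax, ay, az, fingers], ...]. A call has 1 to 20 rows; each row is the pose to reach, as a shift and turn from the pose commanded when the call began; what a row does not reach only later rows make up. The controller multiplies each number of a shift by 0.5 m and each number of a turn by 45 degrees. A row lasts 1/10 s, in which the tool goes at most 50 mm and 8.59 degrees, less where a joint would pass 70% of its speed; a pose out of reach is approached as far as the arm can. A call with a number of a shift or a turn outside -1 to 1 is refused whole. A call with a gripper value outside its range is refused whole. The fingers move at their own pace and stop on an object; the grip force is fixed at half the most. Time passes only in rows, so rows that repeat a pose let the fingers close. It gives the time, the measured TCP pose, the force, the opening and the grip force at its end, in the units of the state.
- bot.get_obs(): the state, without advancing time (a new reading comes with each control period).
- bot.snapshot(name): name is "side" or "top"; returns the picture (480x640x3 uint8, blue, green, red); there is no depth.
- bot.get_calibration(name): a dict with "vfov" (degrees; the focal length in pixels is half the picture's height over the tangent of half this angle, whatever the lens; pixels are square), "cx", "cy" (the principal point, pixels), "camera_from_world" (4x4, takes a point from world to camera coordinates). Camera axes: x right, y up, looking along -z (the intrinsics and any distortion apply to the point x, -y, -z); pixel columns grow to the right and rows downward; lengths in mm; the calibration is good to about 2 mm. A picture is of the moment at which its call begins. get_calibration takes no time and is no camera call.
- bot.sign_off(): hands the job in; it is judged then, once.
The state is a dict: "time": time; "qpos": joint angles; "joint_vel": joint speeds; "joint_efforts": joint torques, N m; "tcp_pos": TCP position; "ee_rot": TCP orientation; "ft_force": force on the tool from outside, world axes, zero at the start; "ft_torque": the same for the moment, N m; "finger_gap": opening from 0.0 (shut) to 1.0 (fully open); "grip_force": force on a finger pad.
Only numpy, scipy, OpenCV 4.12 (cv2) and the standard library are available. Lean on these libraries where they do the work, as an engineer would, in place of code of your own. Each camera call takes 0.05 s, during which the arm holds its last target. There are 200 camera calls.

## Working session

There is one attempt and no reset: what is moved stays moved. The work goes in short steps, Python scripts to look and compute and a tool call to move; the robot and the scene stay as the last step left them, time stands still between calls to the robot, and variables do not carry over. Pictures are saved under pics/ and viewed, at most 10 in all, crops included, and the job is handed in when it is done.

Besides the shell and the picture viewer there is one more tool, called after "Request:" as a command line: name --pt "numbers of a row" for each row, then --argument value for the rest. arm_command: Moves the arm, as the interface text tells. Shifts and turns lie within -1 to 1; 1 stands for 0.5 m of shift or 45 degrees of turn. Its arguments: {"type":"object","properties":{"targets":{"type":"array"}},"required":["targets"]}

```bash
mkdir -p pics; ls; python3 - <<'E'
from workcell import bot
import cv2,numpy as np
for n in("side","top"):
    cv2.imwrite(f"pics/{n}0.png",bot.snapshot(n)); c=bot.get_calibration(n); print(n,c)
o=bot.get_obs();print(o["time"],o["tcp_pos"],o["ee_rot"],o["ft_force"])
E
```

```text
pics
side {'vfov': 50.61745777821963, 'cx': 309.2726505435731, 'cy': 237.76443857494093, 'camera_from_world': array([[-9.88206643e-01, -1.52815162e-01, -9.75481826e-03,
         5.81551848e+02],
       [ 8.60694926e-02, -6.07013804e-01,  7.90016636e-01,
        -9.99367331e+01],
       [-1.26647830e-01,  7.79860095e-01,  6.13007797e-01,
        -1.02907388e+03],
       [ 0.00000000e+00,  0.00000000e+00,  0.00000000e+00,
         1.00000000e+00]])}
top {'vfov': 47.15615032135608, 'cx': 323.22286765827977, 'cy': 241.03085254201625, 'camera_from_world': array([[-2.34714406e-02, -9.99504244e-01, -2.09846990e-02,
         6.38765648e+01],
       [ 9.88412597e-01, -2.63494618e-02,  1.49486604e-01,
        -5.67550440e+02],
       [-1.49965431e-01, -1.72328749e-02,  9.88541045e-01,
        -1.24252829e+03],
       [ 0.00000000e+00,  0.00000000e+00,  0.00000000e+00,
         1.00000000e+00]])}
0.1 [ 222.10497789 -502.90237088  238.21503266] [[ 9.14802612e-01  4.03901122e-01 -2.54489856e-04]
 [ 4.03901116e-01 -9.14801822e-01  1.23081849e-03]
 [ 2.64321185e-04 -1.22874471e-03 -9.99999210e-01]] [-0.18402039 -0.8614602  -0.74607838]
```

View pics/side0.png

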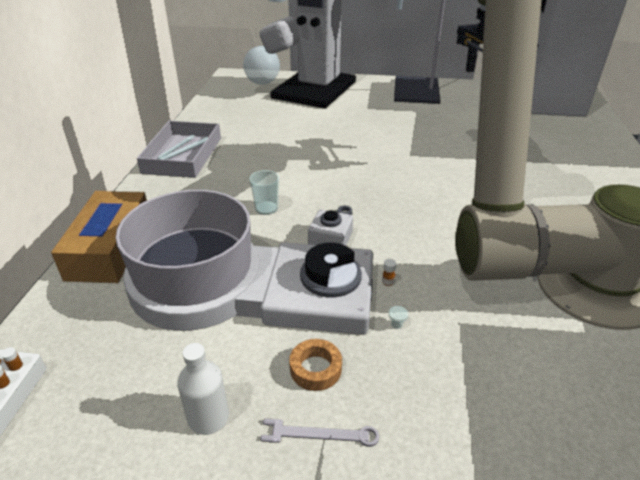

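View pics/top0.png

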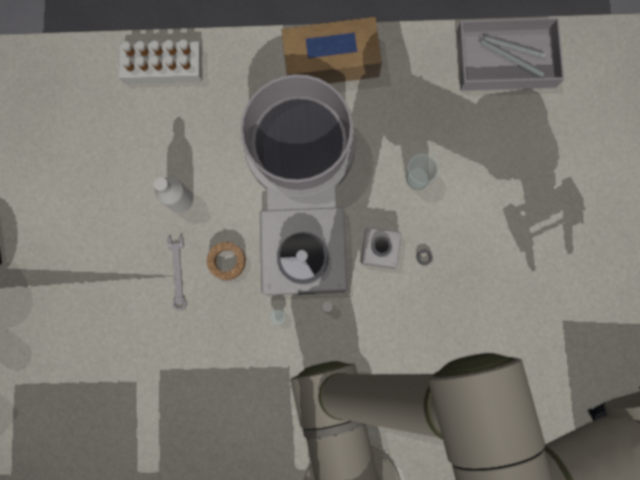

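The side view shows the dial at about (331,268) and the key at (331,217). The top view shows the dial at about (302,257), with the cut-out towards the robot and left, and the key at (381,244). I'll crop both for detail.

```bash
python3 - <<'E'
import cv2,numpy as np
t=cv2.imread("pics/top0.png");s=cv2.imread("pics/side0.png")
a=cv2.resize(t[200:310,250:410],None,fx=5,fy=5,interpolation=cv2.INTER_CUBIC)
b=cv2.resize(s[190:310,260:420],None,fx=5,fy=5,interpolation=cv2.INTER_CUBIC)
cv2.imwrite("pics/t1.png",a);cv2.imwrite("pics/s1.png",b)
E
```

```text
(no output)
```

View pics/t1.png

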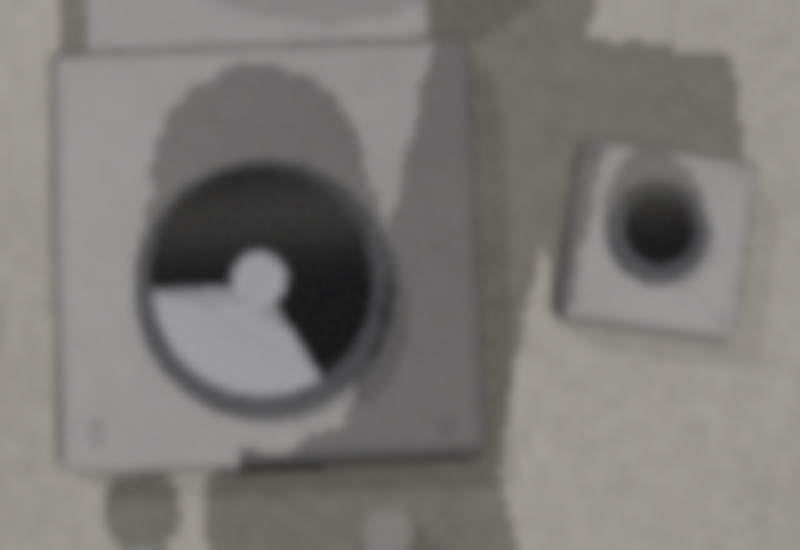

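View pics/s1.png

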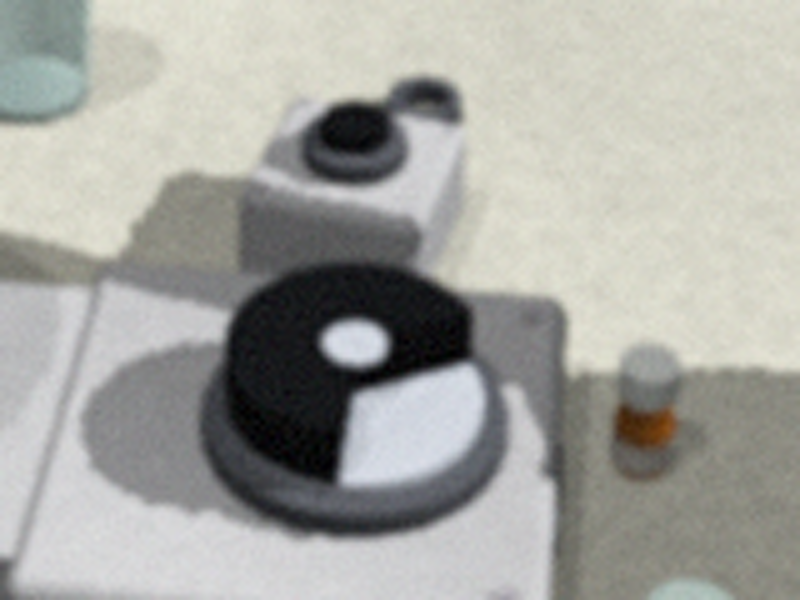

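The top crop shows the hub cap at full-frame (302,256). One wall runs left to (280,257.5), the other lower right to (314.5,275.5), and the key is at (382,244). The side crop shows the hub at (331,258.5) and the key at (331,215.5).

Clockwise from the middle of the cut-out, the wall to push is the left (+y) one. Next I'll triangulate these points using masks.

```bash
cat > h.py <<'E'
import cv2,numpy as np
from workcell import bot
def cam(n):
    c=bot.get_calibration(n);M=c["camera_from_world"];return c,M[:3,:3],M[:3,3],240/np.tan(np.radians(c["vfov"]/2))
def ray(n,u,v):
    c,R,t,f=cam(n);d=R.T@np.array([(u-c["cx"])/f,-(v-c["cy"])/f,-1]);return -R.T@t,d/np.linalg.norm(d)
def plane(n,u,v,z):
    o,d=ray(n,u,v);return o+d*(z-o[2])/d[2]
def proj(n,p):
    c,R,t,f=cam(n);q=R@np.asarray(p,float)+t;return np.array([c["cx"]-f*q[0]/q[2],c["cy"]+f*q[1]/q[2]])
def tri(a,b):
    o1,d1=ray("side",*a);o2,d2=ray("top",*b)
    s=np.linalg.lstsq(np.c_[d1,-d2],o2-o1,rcond=None)[0]
    p,q=o1+s[0]*d1,o2+s[1]*d2;return (p+q)/2,np.linalg.norm(p-q)
def blob(img,box,lo,hi,seed):
    x0,y0,x1,y1=box;g=cv2.resize(cv2.cvtColor(img[y0:y1,x0:x1],cv2.COLOR_BGR2GRAY),None,fx=4,fy=4,interpolation=cv2.INTER_CUBIC)
    n,l,st,ce=cv2.connectedComponentsWithStats(((g>=lo)&(g<=hi)).astype(np.uint8))
    k=l[int((seed[1]-y0)*4),int((seed[0]-x0)*4)];m=l==k
    return (ce[k]-1.5)/4+[x0,y0],st[k][2:]/4.,m
E
cat > m.py <<'E'
from h import *
t=cv2.imread("pics/top0.png");s=cv2.imread("pics/side0.png")
kt=blob(t,(368,230,396,258),0,75,(382,244));ks=blob(s,(318,205,344,226),0,60,(331,215))
hs=blob(s,(320,250,342,267),110,255,(331,258))
for n,b in(("kt",kt),("ks",ks),("hs",hs)):print(n,b[0],b[1])
print("hub",tri(hs[0],(302,255.8)))
print("key",tri((331,215.3),(382,243.8)),tri(ks[0],kt[0]))
H=tri(hs[0],(302,255.8))[0]
# console corners top (z=50), keybox
for p in((260.5,211.5),(344,208.5),(346,290.5),(263,293.5)):print("console",plane("top",*p,50)[:2])
P={"wallL_out":((280.2,257),96),"wallL_floor":((280.5,258.5),70),"wallR_out":((314.5,275),96)}
for k,(p,z) in P.items():
    w=plane("top",*p,z);d=w-H;print(k,w,np.hypot(*d[:2]),np.degrees(np.arctan2(d[1],d[0])))
for k,p,z in(("s wall cw outer floor",(328,287),70),("s wallR outer top",(354,252.5),96),("s wallR floor",(354.5,262.5),70)):
    w=plane("side",*p,z);d=w-H;print(k,w,np.hypot(*d[:2]),np.degrees(np.arctan2(d[1],d[0])))
for n,p in(("wash",(172,195)),("beaker",(418,180)),("clip",(424,256)),("cork",(226,261)),("vial",(327,307)),("stopper",(279,317)),("basin",(298,130))):
    print(n,plane("top",*p,150 if n=="basin" else 30).round())
E
python3 m.py
```

```text
kt [381.46521706 245.36919656] [ 15.75  16.75 829.25]
ks [329.40607625 217.35434869] [ 16.75  15.   629.5 ]
hs [330.5994582  258.16787926] [ 13.5    9.5  403.75]
hub (array([530.38164078,  97.03737108,  93.98385937]), np.float64(2.4694877593956686))
key (array([554.01569602, -85.32978019,  64.12188923]), np.float64(3.5457002769603942)) (array([554.33999286, -84.48804555,  58.37079385]), np.float64(2.621225382700462))
console [642.08485442 195.30524405]
console [643.79954418  -1.00978762]
console [ 4.51886571e+02 -3.78507647e-03]
console [449.72706261 190.77310226]
wallL_out [527.45486226 145.72487257  96.        ] 48.77539168598211 93.44011286856151
wallL_floor [527.21886925 147.60291177  70.        ] 50.66435659850494 93.57907169735827
wallR_out [485.20297439  69.88559919  96.        ] 52.70987206107583 -148.99469797558595
s wall cw outer floor [529.51480291 151.04579059  70.        ] 54.01537545851793 90.91952120648959
s wallR outer top [489.01484503  76.17174282  96.        ] 46.331266251586754 -153.23338380858544
s wallR floor [486.99003295  74.95669128  70.        ] 48.68663112279924 -153.02983018597274
wash [693. 411.  30.]
beaker [ 713. -180.   30.]
clip [ 529. -185.   30.]
cork [529. 280.  30.]
vial [416.  45.  30.]
stopper [396. 157.  30.]
basin [803.  98. 150.]
```

Request:
arm_command --pt "0.04 0.08 0 0 0 0.1 1" --pt "0.1 0.24 0 0 0 0.28 1" --pt "0.18 0.42 0 0 0 0.46 1" --pt "0.24 0.56 0 0 0 0.64 1" --pt "0.27 0.64 0 0 0 0.76 1" --pt "0.27 0.64 0 0 0 0.76 1" --pt "0.27 0.64 0 0 0 0.76 1" --pt "0.27 0.64 0 0 0 0.76 1"

```text
time: 0.9
tcp_pos: [357.9, -178.6, 238.8]
ee_rot: [[0.524, 0.851, 0.0], [0.851, -0.524, 0.001], [0.001, -0.001, -1.0]]
ft_force: [-0.5, -0.7, -0.5]
finger_gap: 0.303
grip_force: 0.0
```

Request:
arm_command --pt "0.04 0.08 0 0 0 0.1 1" --pt "0.1 0.24 0 0 0 0.28 1" --pt "0.18 0.42 0 0 0 0.46 1" --pt "0.24 0.56 0 0 0 0.64 1" --pt "0.27 0.64 0 0 0 0.76 1" --pt "0.27 0.64 0 0 0 0.76 1" --pt "0.27 0.64 0 0 0 0.76 1" --pt "0.27 0.64 0 0 0 0.76 1"

```text
time: 1.7
tcp_pos: [493.3, 140.3, 238.0]
ee_rot: [[-0.043, 0.999, -0.0], [0.999, 0.043, 0.001], [0.001, -0.0, -1.0]]
ft_force: [-0.5, -0.3, -0.1]
finger_gap: 0.003
grip_force: 0.0
```

Request:
arm_command --pt "0 -0.012 -0.06 0 0 0 1" --pt "0 -0.012 -0.14 0 0 0 1" --pt "0 -0.012 -0.21 0 0 0 1" --pt "0 -0.012 -0.246 0 0 0 1" --pt "0 -0.012 -0.246 0 0 0 1" --pt "0 -0.012 -0.246 0 0 0 1"

```text
time: 2.3
tcp_pos: [492.6, 130.0, 116.3]
ee_rot: [[-0.038, 0.999, 0.0], [0.999, 0.038, -0.0], [-0.0, 0.0, -1.0]]
ft_force: [1.0, -0.9, -0.9]
finger_gap: 0.006
grip_force: 0.0
```

```bash
cat > look.py <<'E'
from h import *;import sys
s=bot.snapshot("side");o=bot.get_obs();p=o["tcp_pos"];R=o["ee_rot"]
print(o["time"],p.round(1),o["ft_force"].round(1))
b=cv2.resize(s[180:310,250:410],None,fx=4.5,fy=4.5,interpolation=cv2.INTER_CUBIC)
for dx,dy in((9,17.5),(9,-17.5),(-9,17.5),(-9,-17.5)):
    q=proj("side",p+R@[dx,dy,0]);cv2.circle(b,tuple(int(v) for v in (q-[250,180])*4.5),3,(0,0,255),-1)
cv2.imwrite(f"pics/{sys.argv[1]}.png",b)
E
python3 look.py a1
```

```text
2.35 [492.9 130.2 116.8] [0.2 0.2 0.2]
```

View pics/a1.png

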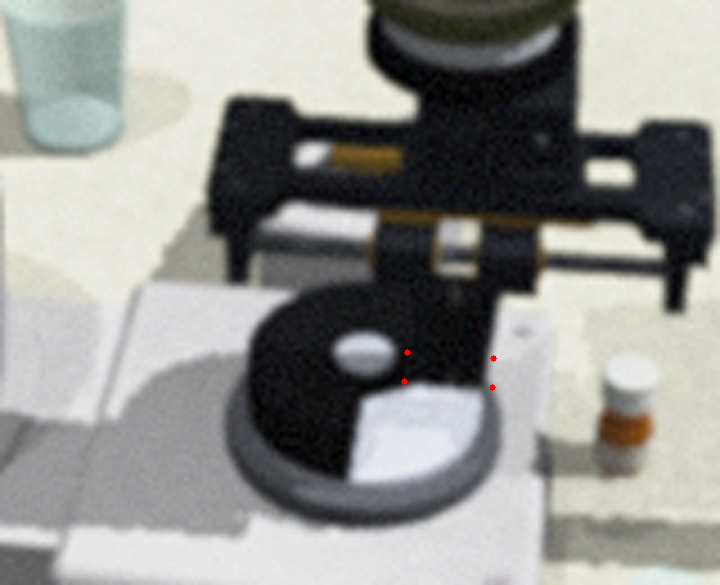

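The closed finger hangs over the cut-out, with its tip edge at crop (407–493, 352–387). The white floor is below it and the tip is clear of the hub and the walls. I'll lower it to about 10 mm above the floor.

Request:
arm_command --pt "0 0.008 -0.02 0 0 0 1" --pt "0 0.008 -0.04 0 0 0 1" --pt "0 0.008 -0.06 0 0 0 1" --pt "0 0.008 -0.072 0 0 0 1" --pt "0 0.008 -0.072 0 0 0 1"

```text
time: 2.85
tcp_pos: [491.7, 134.9, 78.7]
ee_rot: [[-0.039, 0.999, -0.002], [0.999, 0.039, -0.0], [-0.0, -0.002, -1.0]]
ft_force: [0.6, 0.3, 0.6]
finger_gap: 0.005
grip_force: 0.0
```

```bash
cat > path.py <<'E'
import sys,numpy as np
c=np.array([530.4,97.]);r=38
def P(f):
    a=np.radians(f);return c+r*np.array([np.cos(a),np.sin(a)])+17.5*np.array([-np.sin(a),np.cos(a)])
x,y,yaw=map(float,sys.argv[1:4])
for f in map(float,sys.argv[4:]):
    d=(P(f)-[x,y])/500;print(f,[round(float(d[0]),4),round(float(d[1]),4),0,0,0,round((f-yaw)/45,3),1])
E
python3 path.py 492.1 134.9 92.2 96 92 88 86 84 82 80 78 76 74
```

```text
96.0 [0.0338, -0.0039, 0, 0, 0, 0.084, 1]
92.0 [0.039, -0.0011, 0, 0, 0, -0.004, 1]
88.0 [0.0443, 0.0014, 0, 0, 0, -0.093, 1]
86.0 [0.047, 0.0025, 0, 0, 0, -0.138, 1]
84.0 [0.0497, 0.0034, 0, 0, 0, -0.182, 1]
82.0 [0.0525, 0.0043, 0, 0, 0, -0.227, 1]
80.0 [0.0553, 0.0051, 0, 0, 0, -0.271, 1]
78.0 [0.0582, 0.0058, 0, 0, 0, -0.316, 1]
76.0 [0.061, 0.0064, 0, 0, 0, -0.36, 1]
74.0 [0.0639, 0.0069, 0, 0, 0, -0.404, 1]
```

Request:
arm_command --pt "0.01 0 0 0 0 0 1" --pt "0.02 0 0 0 0 0 1" --pt "0.028 -0.001 0 0 0 0 1" --pt "0.034 -0.001 0 0 0 0 1" --pt "0.037 -0.001 0 0 0 0 1" --pt "0.039 -0.001 0 0 0 0 1" --pt "0.041 0 0 0 0 -0.03 1" --pt "0.043 0.001 0 0 0 -0.06 1" --pt "0.044 0.001 0 0 0 -0.09 1" --pt "0.044 0.001 0 0 0 -0.09 1"

```text
time: 3.85
tcp_pos: [514.2, 135.4, 79.8]
ee_rot: [[0.033, 0.999, 0.0], [0.999, -0.033, 0.0], [0.0, 0.0, -1.0]]
ft_force: [0.2, -0.6, -0.9]
finger_gap: 0.006
grip_force: 0.0
```

```bash
python3 path.py 514.1 135.4 88.15 87 86 85 84 83 82 81 80 79
```

```text
87.0 [0.0016, 0.0009, 0, 0, 0, -0.026, 1]
86.0 [0.003, 0.0015, 0, 0, 0, -0.048, 1]
85.0 [0.0044, 0.002, 0, 0, 0, -0.07, 1]
84.0 [0.0057, 0.0024, 0, 0, 0, -0.092, 1]
83.0 [0.0071, 0.0029, 0, 0, 0, -0.114, 1]
82.0 [0.0085, 0.0033, 0, 0, 0, -0.137, 1]
81.0 [0.0099, 0.0037, 0, 0, 0, -0.159, 1]
80.0 [0.0113, 0.0041, 0, 0, 0, -0.181, 1]
79.0 [0.0127, 0.0045, 0, 0, 0, -0.203, 1]
```

Request:
arm_command --pt "0.0015 0.0005 0 0 0 -0.025 1" --pt "0.003 0.001 0 0 0 -0.05 1" --pt "0.003 0.001 0 0 0 -0.05 1"

```text
time: 4.15
tcp_pos: [515.5, 135.9, 79.7]
ee_rot: [[0.072, 0.997, -0.0], [0.997, -0.072, 0.0], [-0.0, -0.0, -1.0]]
ft_force: [-0.7, -0.2, 0.2]
finger_gap: 0.006
grip_force: 0.4
```

Request:
arm_command --pt "0.0015 0.0005 0 0 0 -0.02 1" --pt "0.0027 0.001 0 0 0 -0.042 1" --pt "0.004 0.0014 0 0 0 -0.065 1" --pt "0.0055 0.0018 0 0 0 -0.087 1" --pt "0.0055 0.0018 0 0 0 -0.087 1"

```text
time: 4.65
tcp_pos: [518.6, 136.8, 79.7]
ee_rot: [[0.14, 0.99, 0.0], [0.99, -0.14, 0.0], [0.0, 0.0, -1.0]]
ft_force: [-1.1, 0.8, -0.2]
finger_gap: 0.003
grip_force: 0.8
```

```bash
python3 look.py a2
```

```text
4.7 [518.6 136.8  79.7] [-1.5  1.   0.1]
```

View pics/a2.png

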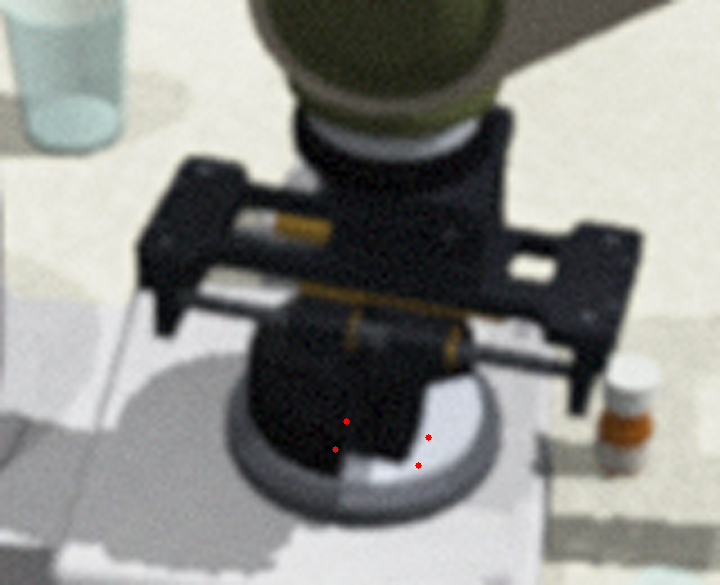

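The finger now covers the wall. The wall's outer floor corner is at about crop (340,475), against (351,481) before. The force of about 2 N shows light contact, so I'll push on in small steps.

```bash
python3 path.py 518.35 136.8 82 81 80 79 78 77 76 75 74 73 72
```

```text
81.0 [0.0014, 0.0009, 0, 0, 0, -0.022, 1]
80.0 [0.0028, 0.0013, 0, 0, 0, -0.044, 1]
79.0 [0.0042, 0.0017, 0, 0, 0, -0.067, 1]
78.0 [0.0057, 0.002, 0, 0, 0, -0.089, 1]
77.0 [0.0071, 0.0023, 0, 0, 0, -0.111, 1]
76.0 [0.0085, 0.0026, 0, 0, 0, -0.133, 1]
75.0 [0.01, 0.0029, 0, 0, 0, -0.156, 1]
74.0 [0.0114, 0.0031, 0, 0, 0, -0.178, 1]
73.0 [0.0128, 0.0033, 0, 0, 0, -0.2, 1]
72.0 [0.0143, 0.0035, 0, 0, 0, -0.222, 1]
```

Request:
arm_command --pt "0.0014 0.0005 0 0 0 -0.022 1" --pt "0.0028 0.0008 0 0 0 -0.044 1" --pt "0.0042 0.0012 0 0 0 -0.067 1" --pt "0.0056 0.0015 0 0 0 -0.089 1"

```text
time: 5.1
tcp_pos: [521.5, 137.5, 79.8]
ee_rot: [[0.209, 0.978, 0.0], [0.978, -0.209, 0.0], [0.0, 0.0, -1.0]]
ft_force: [-0.7, 0.9, 0.2]
finger_gap: 0.004
grip_force: 0.4
```

```bash
cat > ang.py <<'E'
from h import *
c=np.array([530.4,97.])
def prof(im,n,a,r=44,z=70):
    g=cv2.cvtColor(im,cv2.COLOR_BGR2GRAY).astype(np.float32)
    out=[]
    for f in a:
        q=proj(n,[c[0]+r*np.cos(np.radians(f)),c[1]+r*np.sin(np.radians(f)),z]);out.append(cv2.getRectSubPix(g,(1,1),(float(q[0]),float(q[1])))[0,0])
    return np.array(out).astype(int)
if __name__=="__main__":
    a=np.arange(60,300,4)
    s0=cv2.imread("pics/side0.png");t0=cv2.imread("pics/top0.png")
    f=[]
    for i in range(2): s=bot.snapshot("side");f.append(bot.get_obs()["ft_force"])
    t=bot.snapshot("top")
    print("f",np.mean(f,0).round(2),bot.get_obs()["time"])
    A=[prof(s0,"side",a),prof(s,"side",a),prof(t0,"top",a),prof(t,"top",a)]
    for i,x in enumerate(a):print(x,*[p[i] for p in A],end=" | ")
E
python3 ang.py
```

```text
f [ 0.28 -0.27 -0.15] 5.25
60 5 1 47 86 | 64 7 10 45 84 | 68 14 12 43 83 | 72 3 7 38 80 | 76 5 19 36 79 | 80 5 78 34 77 | 84 12 130 33 75 | 88 94 144 60 73 | 92 188 147 106 71 | 96 207 190 138 67 | 100 216 206 149 66 | 104 217 183 153 62 | 108 218 147 154 59 | 112 216 151 154 57 | 116 216 189 154 53 | 120 218 214 154 48 | 124 217 216 154 39 | 128 217 216 155 33 | 132 217 215 155 33 | 136 216 215 155 40 | 140 214 215 155 54 | 144 216 214 154 68 | 148 215 213 153 79 | 152 214 213 154 84 | 156 215 214 153 86 | 160 216 213 153 86 | 164 216 214 154 86 | 168 216 213 154 86 | 172 214 213 153 86 | 176 215 215 153 86 | 180 214 212 153 85 | 184 215 217 153 75 | 188 214 213 152 74 | 192 216 207 153 102 | 196 216 180 153 117 | 200 211 110 152 88 | 204 200 43 147 40 | 208 158 16 122 21 | 212 77 24 69 22 | 216 16 27 33 23 | 220 1 39 26 22 | 224 15 48 26 23 | 228 11 59 24 20 | 232 8 60 26 22 | 236 9 46 26 24 | 240 13 35 26 24 | 244 18 32 25 25 | 248 16 37 27 26 | 252 19 40 25 27 | 256 19 38 27 28 | 260 22 36 27 27 | 264 33 37 25 28 | 268 59 34 26 28 | 272 79 39 29 29 | 276 93 57 30 31 | 280 90 60 31 32 | 284 79 54 33 33 | 288 62 54 35 35 | 292 38 52 38 37 | 296 23 37 41 39 |
```

Both wall edges show clearly in the side-view rim profile, and the dial has turned about 10°. I'll turn that into an angle gauge and push a bit further.

Request:
arm_command --pt "0.0014 0.0003 0 0 0 -0.022 1" --pt "0.0028 0.0006 0 0 0 -0.044 1" --pt "0.0028 0.0006 0 0 0 -0.044 1"

```text
time: 5.55
tcp_pos: [522.8, 137.8, 79.8]
ee_rot: [[0.242, 0.97, 0.0], [0.97, -0.242, -0.0], [0.0, 0.0, -1.0]]
ft_force: [0.0, 0.6, 0.2]
finger_gap: 0.007
grip_force: 0.0
```

```bash
cat > g.py <<'E'
from ang import *
import sys
a=np.arange(0,260,1)
def edges(im,n,th):
    p=prof(im,n,a)>th; d=np.diff(p.astype(int));return [int(v) for v in a[1:][d>0]],[int(v) for v in a[1:][d<0]]
s0=cv2.imread("pics/side0.png");s=bot.snapshot("side");t=bot.snapshot("top")
o=bot.get_obs()
print("start",edges(s0,"side",110),"now",edges(s,"side",110),"top",edges(t,"top",70))
print(o["time"],o["tcp_pos"].round(1),np.degrees(np.arctan2(o["ee_rot"][1,0],o["ee_rot"][0,0])).round(1),o["ft_force"].round(1))
E
python3 g.py; python3 path.py 522.55 137.85 76 75 74 73 72 70 68 66 64 62 60 58 56 54
```

```text
start ([89], [211]) now ([80], [198]) top ([142], [91, 186])
5.65 [522.7 137.8  79.8] 76.0 [ 0.4 -0.6 -0.3]
75.0 [0.0016, 0.0008, 0, 0, 0, -0.022, 1]
74.0 [0.003, 0.001, 0, 0, 0, -0.044, 1]
73.0 [0.0044, 0.0012, 0, 0, 0, -0.067, 1]
72.0 [0.0059, 0.0014, 0, 0, 0, -0.089, 1]
70.0 [0.0088, 0.0017, 0, 0, 0, -0.133, 1]
68.0 [0.0117, 0.0019, 0, 0, 0, -0.178, 1]
66.0 [0.0146, 0.002, 0, 0, 0, -0.222, 1]
64.0 [0.0176, 0.002, 0, 0, 0, -0.267, 1]
62.0 [0.0205, 0.0018, 0, 0, 0, -0.311, 1]
60.0 [0.0234, 0.0016, 0, 0, 0, -0.356, 1]
58.0 [0.0263, 0.0013, 0, 0, 0, -0.4, 1]
56.0 [0.0292, 0.0009, 0, 0, 0, -0.444, 1]
54.0 [0.0321, 0.0004, 0, 0, 0, -0.489, 1]
```

Request:
arm_command --pt "0.0015 0.0004 0 0 0 -0.022 1" --pt "0.003 0.0006 0 0 0 -0.044 1" --pt "0.003 0.0006 0 0 0 -0.044 1"

```text
time: 5.95
tcp_pos: [524.2, 138.1, 79.8]
ee_rot: [[0.276, 0.961, 0.0], [0.961, -0.276, -0.0], [0.0, 0.0, -1.0]]
ft_force: [0.2, -0.8, 1.3]
finger_gap: 0.006
grip_force: 0.0
```

```bash
python3 g.py
```

```text
start ([89], [211]) now ([72], [190]) top ([138], [87, 186])
6.05 [524.1 138.1  79.7] 74.0 [ 0.  -0.3 -0.9]
```

Click 1 is in: the walls are now at about 71° and 190°, so the dial has turned 20°. On to click 2.

```bash
python3 path.py 524.05 138.15 74 72 70 68 66 64 63 62 61 60 59 58 57 56 55 54 53| sed 's/, 0, 0, 0//'
```

```text
72.0 [0.0029, 0.0008, -0.044, 1]
70.0 [0.0058, 0.0011, -0.089, 1]
68.0 [0.0087, 0.0013, -0.133, 1]
66.0 [0.0116, 0.0014, -0.178, 1]
64.0 [0.0146, 0.0014, -0.222, 1]
63.0 [0.016, 0.0013, -0.244, 1]
62.0 [0.0175, 0.0012, -0.267, 1]
61.0 [0.0189, 0.0011, -0.289, 1]
60.0 [0.0204, 0.001, -0.311, 1]
59.0 [0.0218, 0.0009, -0.333, 1]
58.0 [0.0233, 0.0007, -0.356, 1]
57.0 [0.0247, 0.0005, -0.378, 1]
56.0 [0.0262, 0.0003, -0.4, 1]
55.0 [0.0276, 0.0, -0.422, 1]
54.0 [0.0291, -0.0002, -0.444, 1]
53.0 [0.0305, -0.0005, -0.467, 1]
```

Request:
arm_command --pt "0.003 0.001 0 0 0 -0.044 1" --pt "0.006 0.001 0 0 0 -0.089 1" --pt "0.0087 0.001 0 0 0 -0.133 1" --pt "0.0116 0.001 0 0 0 -0.178 1" --pt "0.0146 0.001 0 0 0 -0.222 1" --pt "0.016 0.001 0 0 0 -0.244 1" --pt "0.0175 0.001 0 0 0 -0.267 1" --pt "0.019 0.001 0 0 0 -0.289 1" --pt "0.0204 0.001 0 0 0 -0.311 1" --pt "0.0218 0.001 0 0 0 -0.333 1" --pt "0.0233 0.0007 0 0 0 -0.356 1" --pt "0.0247 0.0005 0 0 0 -0.378 1" --pt "0.0262 0.0003 0 0 0 -0.4 1" --pt "0.0276 0 0 0 0 -0.422 1" --pt "0.029 0 0 0 0 -0.444 1" --pt "0.029 0 0 0 0 -0.444 1"

```text
time: 7.65
tcp_pos: [538.8, 138.1, 79.8]
ee_rot: [[0.587, 0.809, 0.0], [0.809, -0.587, 0.0], [0.0, 0.0, -1.0]]
ft_force: [-0.5, 0.5, 0.2]
finger_gap: 0.008
grip_force: 0.0
```

```bash
python3 g.py;python3 path.py 538.55 138.15 54 53 52 50 48 46 44 42 41 40 39 38 37 36 35 34 33| sed 's/, 0, 0, 0//'
```

```text
start ([89], [211]) now ([53], [134]) top ([110], [69, 186])
7.75 [538.6 138.1  79.8] 54.1 [-0.1  0.1 -0.5]
53.0 [0.0015, -0.0005, -0.022, 1]
52.0 [0.0029, -0.0009, -0.044, 1]
50.0 [0.0057, -0.0016, -0.089, 1]
48.0 [0.0085, -0.0024, -0.133, 1]
46.0 [0.0113, -0.0033, -0.178, 1]
44.0 [0.0141, -0.0043, -0.222, 1]
42.0 [0.0168, -0.0054, -0.267, 1]
41.0 [0.0181, -0.006, -0.289, 1]
40.0 [0.0194, -0.0066, -0.311, 1]
39.0 [0.0207, -0.0073, -0.333, 1]
38.0 [0.022, -0.0079, -0.356, 1]
37.0 [0.0233, -0.0086, -0.378, 1]
36.0 [0.0246, -0.0093, -0.4, 1]
35.0 [0.0259, -0.01, -0.422, 1]
34.0 [0.0271, -0.0108, -0.444, 1]
33.0 [0.0284, -0.0116, -0.467, 1]
```

Click 2 is in, with the wall edge at about 52° and no force. On to click 3.

Request:
arm_command --pt "0.003 -0.001 0 0 0 -0.044 1" --pt "0.0057 -0.0016 0 0 0 -0.089 1" --pt "0.0085 -0.0024 0 0 0 -0.133 1" --pt "0.0113 -0.0033 0 0 0 -0.178 1" --pt "0.014 -0.0043 0 0 0 -0.222 1" --pt "0.0168 -0.0054 0 0 0 -0.267 1" --pt "0.018 -0.006 0 0 0 -0.289 1" --pt "0.0194 -0.0066 0 0 0 -0.311 1" --pt "0.0207 -0.0073 0 0 0 -0.333 1" --pt "0.022 -0.008 0 0 0 -0.356 1" --pt "0.0233 -0.0086 0 0 0 -0.378 1" --pt "0.0246 -0.0093 0 0 0 -0.4 1" --pt "0.026 -0.01 0 0 0 -0.422 1" --pt "0.027 -0.011 0 0 0 -0.444 1" --pt "0.027 -0.011 0 0 0 -0.444 1"

```text
time: 9.25
tcp_pos: [552.2, 132.5, 79.7]
ee_rot: [[0.829, 0.56, 0.0], [0.56, -0.829, -0.0], [0.0, 0.0, -1.0]]
ft_force: [0.5, -0.1, 0.3]
finger_gap: 0.004
grip_force: 0.0
```

```bash
python3 g.py; python3 look.py a3;python3 path.py 552.05 132.65 34 33 32 30 28 26 24 22 21 20 19 18 17 16 15 14 13| sed 's/, 0, 0, 0//'
```

```text
start ([89], [211]) now ([37, 58, 78], [42, 71, 148]) top ([88], [42, 194])
9.35 [552.1 132.6  79.7] 34.1 [0.  0.5 0.6]
9.4 [552.1 132.6  79.7] [ 0.7 -0.2  0.4]
33.0 [0.0014, -0.0006, -0.022, 1]
32.0 [0.0026, -0.0013, -0.044, 1]
30.0 [0.005, -0.003, -0.089, 1]
28.0 [0.0074, -0.0047, -0.133, 1]
26.0 [0.0097, -0.0065, -0.178, 1]
24.0 [0.0119, -0.0084, -0.222, 1]
22.0 [0.0141, -0.0104, -0.267, 1]
21.0 [0.0151, -0.0114, -0.289, 1]
20.0 [0.0161, -0.0124, -0.311, 1]
19.0 [0.0172, -0.0135, -0.333, 1]
18.0 [0.0182, -0.0145, -0.356, 1]
17.0 [0.0191, -0.0156, -0.378, 1]
16.0 [0.0201, -0.0167, -0.4, 1]
15.0 [0.0211, -0.0178, -0.422, 1]
14.0 [0.022, -0.019, -0.444, 1]
13.0 [0.0229, -0.0201, -0.467, 1]
```

View pics/a3.png

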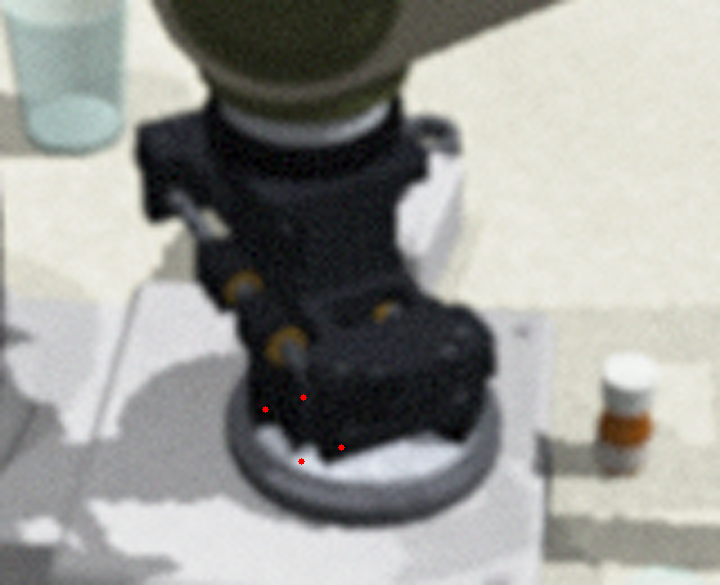

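The finger is still in the cut-out, and a strip of white floor shows to its left at crop (265,435). I'll check the wall angle there more finely before going on.

```bash
python3 - <<'E'
from ang import *
s=bot.snapshot("side");a=np.arange(16,60,2);print(a)
for r in(40,44,47):print(r,prof(s,"side",a,r))
s0=cv2.imread("pics/side0.png");b=np.arange(80,102,2);print(b)
for r in(40,44,47):print(r,prof(s0,"side",b,r))
print((-cam("side")[1].T@cam("side")[2]).round())
E
```

```text
[16 18 20 22 24 26 28 30 32 34 36 38 40 42 44 46 48 50 52 54 56 58]
40 [13 12 13 14 13 13 15 17 24 27 30 27 28 23 13 22 23 23 29 39 58 83]
44 [ 18  14  10   6   3  14  24  48  70  95 115 121 121 118 111 104  89  72
  61  58  80 110]
47 [  9   8   8   9  10  14  32  60  94 129 144 156 156 156 155 153 147 139
 123 109 114 133]
[ 80  82  84  86  88  90  92  94  96  98 100]
40 [  9   8  19  50 106 152 182 197 200 204 209]
44 [  5   1  12  44  94 149 188 200 207 213 216]
47 [  8   9  18  43  96 156 193 206 212 214 215]
[453. 831. 715.]
```

At half its local level the wall edge sits at about 31°, so it has turned roughly 58–60° and click 3 is in. Now the fourth, the same way.

Request:
arm_command --pt "0.0026 -0.0013 0 0 0 -0.044 1" --pt "0.005 -0.003 0 0 0 -0.089 1" --pt "0.0074 -0.0047 0 0 0 -0.133 1" --pt "0.0097 -0.0065 0 0 0 -0.178 1" --pt "0.012 -0.0084 0 0 0 -0.222 1" --pt "0.014 -0.0104 0 0 0 -0.267 1" --pt "0.015 -0.0114 0 0 0 -0.289 1" --pt "0.016 -0.0124 0 0 0 -0.311 1" --pt "0.0172 -0.0135 0 0 0 -0.333 1" --pt "0.0182 -0.0145 0 0 0 -0.356 1" --pt "0.019 -0.0156 0 0 0 -0.378 1" --pt "0.02 -0.0167 0 0 0 -0.4 1" --pt "0.021 -0.0178 0 0 0 -0.422 1" --pt "0.022 -0.019 0 0 0 -0.444 1" --pt "0.022 -0.019 0 0 0 -0.444 1"

```text
time: 10.95
tcp_pos: [563.2, 123.1, 79.8]
ee_rot: [[0.97, 0.243, 0.0], [0.243, -0.97, 0.0], [0.0, 0.0, -1.0]]
ft_force: [0.4, -0.1, 0.0]
finger_gap: 0.002
grip_force: 0.0
```

```bash
python3 - <<'E'
from ang import *
s=bot.snapshot("side");a=np.arange(-10,40,2);print(a);t=bot.snapshot("top")
for r in(40,44,47):print(r,prof(s,"side",a,r))
f=[]
for i in range(3): bot.snapshot("side");f.append(bot.get_obs()["ft_force"])
print(np.mean(f,0).round(2),bot.get_obs()["tcp_pos"])
E
```

```text
[-10  -8  -6  -4  -2   0   2   4   6   8  10  12  14  16  18  20  22  24
  26  28  30  32  34  36  38]
40 [18 17 19 20 19 19 15 10 11 15 17 17 17 17 17 14 12 14 16 19 20 18 15 18
 26]
44 [19 17 13 12 12 15 16 16 16 15 16 16 15 12 15 18 16 15 14 12 14 17 19 23
 55]
47 [17 18 19 17 15 15 15 17 17 16 17 18 18 17 14 12 14 14 14 14 15 14 19 40
 69]
[-0.08  0.18 -0.15] [563.07074305 123.14824818  79.74954396]
```

The force is zero, but the finger hides the wall. I'll back off from the wall, lift, move towards the key and check.

Request:
arm_command --pt "-0.001 0.004 0 0 0 0 1" --pt "-0.002 0.009 0 0 0 0 1" --pt "-0.002 0.009 0.03 0 0 0 1" --pt "-0.002 0.009 0.1 0 0 0 1" --pt "-0.002 0.009 0.2 0 0 0 1" --pt "-0.002 0.009 0.24 0 0 0 1" --pt "-0.01 -0.05 0.24 0 0 0 1" --pt "-0.02 -0.15 0.24 0 0 0 1" --pt "-0.02 -0.25 0.24 0 0 0 1" --pt "-0.02 -0.35 0.24 0 0 0 1" --pt "-0.02 -0.416 0.24 0 0 0 1" --pt "-0.02 -0.416 0.24 0 0 0 1" --pt "-0.02 -0.416 0.24 0 0 0 1"

```text
time: 12.5
tcp_pos: [553.0, -84.8, 199.6]
ee_rot: [[0.97, 0.243, -0.0], [0.243, -0.97, 0.0], [-0.0, -0.0, -1.0]]
ft_force: [-0.1, -0.2, 1.0]
finger_gap: 0.005
grip_force: 0.0
```

```bash
python3 - <<'E'
from h import *
from g import edges
s=bot.snapshot("side");t=bot.snapshot("top")
print(edges(t,"top",70))
b=[cv2.resize(i,(400,400),interpolation=cv2.INTER_CUBIC) for i in(s[210:310,280:380],t[205:305,255:355])]
cv2.imwrite("pics/a4.png",np.hstack(b))
E
```

```text
start ([89], [211]) now ([13], [126]) top ([11], [127])
12.6 [553.1 -83.6 199.8] 14.2 [ 0.1 -0.   0.3]
([11], [127])
```

View pics/a4.png

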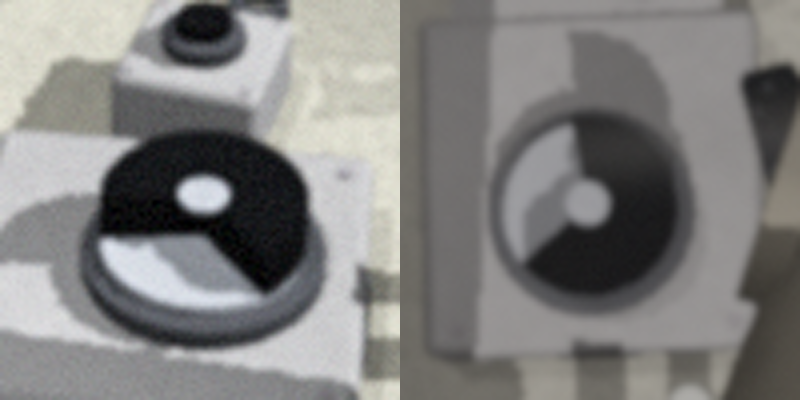

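The dial rests in the fourth click. The walls are at about 11° and 127°, against 89° and 211° at the start, so it has turned about 80°; the picture shows the cut-out now facing left. I'll refine the key position, then press.

```bash
python3 - <<'E'
from h import *
for z in (66,72):print(z,plane("side",331,215.3,z),plane("top",382,243.8,z))
print(bot.get_obs()["tcp_pos"])
E
```

```text
66 [551.93628303 -82.34781501  66.        ] [555.5368411  -85.17137923  66.        ]
72 [551.02193455 -73.91223253  72.        ] [554.67466777 -84.63000076  72.        ]
[553.13252494 -83.48361265 199.86578621]
```

Request:
arm_command --pt "0 0 -0.06 0 0 0 1" --pt "0 0 -0.14 0 0 0 1" --pt "0 0 -0.2 0 0 0 1" --pt "0 0 -0.236 0 0 0 1" --pt "0 0 -0.244 0 0 0 1" --pt "0 0 -0.248 0 0 0 1" --pt "0 0 -0.248 0 0 0 1"

```text
time: 13.4
tcp_pos: [553.6, -84.6, 76.6]
ee_rot: [[0.97, 0.244, 0.001], [0.244, -0.97, -0.001], [0.001, 0.001, -1.0]]
ft_force: [-0.3, -0.3, 0.6]
finger_gap: 0.005
grip_force: 0.0
```

Request:
arm_command --pt "0 0.003 -0.004 0 0 0 1" --pt "0 0.003 -0.007 0 0 0 1" --pt "0 0.003 -0.01 0 0 0 1" --pt "0 0.003 -0.013 0 0 0 1" --pt "0 0.003 -0.016 0 0 0 1" --pt "0 0.003 -0.018 0 0 0 1" --pt "0 0.003 -0.018 0 0 0 1"

```text
time: 14.1
tcp_pos: [553.3, -83.3, 66.9]
ee_rot: [[0.97, 0.244, 0.001], [0.244, -0.97, 0.0], [0.001, 0.0, -1.0]]
ft_force: [0.4, 0.6, 2.9]
finger_gap: 0.0
grip_force: 1.8
```

Request:
arm_command --pt "0 0 -0.002 0 0 0 1" --pt "0 0 -0.004 0 0 0 1" --pt "0 0 -0.004 0 0 0 1" --pt "0 0 -0.004 0 0 0 1"

```text
time: 14.5
tcp_pos: [553.4, -83.3, 66.2]
ee_rot: [[0.97, 0.244, 0.002], [0.244, -0.97, -0.0], [0.001, 0.001, -1.0]]
ft_force: [-2.5, 3.6, 15.8]
finger_gap: 0.004
grip_force: 7.9
```

At z = 66.2 the force jumped to 16 N. That is about 6 mm below the key's rest height of 72 mm, so it is right down. I'll lift clear.

Request:
arm_command --pt "0 0 0.004 0 0 0 1" --pt "0 0 0.02 0 0 0 1" --pt "0 0 0.08 0 0 0 1" --pt "0 0 0.16 0 0 0 1" --pt "0 0 0.24 0 0 0 1" --pt "-0.1 -0.1 0.26 0 0 0 1" --pt "-0.2 -0.2 0.28 0 0 0 1" --pt "-0.3 -0.3 0.28 0 0 0 1" --pt "-0.3 -0.3 0.28 0 0 0 1" --pt "-0.3 -0.3 0.28 0 0 0 1"

```text
time: 15.5
tcp_pos: [400.3, -235.8, 205.1]
ee_rot: [[0.971, 0.24, -0.001], [0.24, -0.971, -0.001], [-0.001, 0.0, -1.0]]
ft_force: [0.9, 0.3, 1.0]
finger_gap: 0.007
grip_force: 0.0
```

```bash
python3 - <<'E'
from h import *
from g import edges
s=bot.snapshot("side");t=bot.snapshot("top")
s0=cv2.imread("pics/side0.png")
ks=[blob(i,(318,205,344,226),0,60,(331,215))[0].round(1) for i in(s0,s)];print(ks)
cv2.imwrite("pics/a5.png",np.hstack([s[150:470:,160:460],t[140:460,140:440]]))
E
```

```text
start ([89], [211]) now ([16], [126]) top ([12], [127])
15.6 [ 402.1 -234.5  204.9] 13.9 [0.2 0.2 0.4]
[array([329.4, 217.4]), array([330.1, 215.7])]
```

View pics/a5.png

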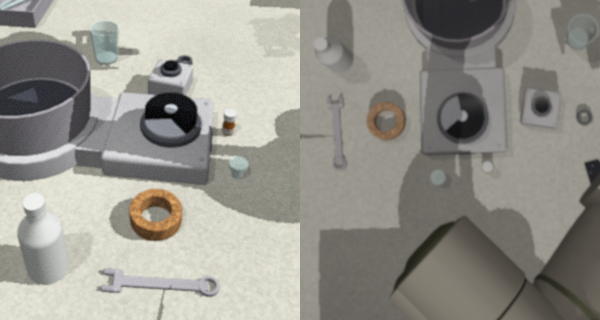

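The dial is still at its fourth click, with the cut-out at (170,115) in the side half. The key at (171,67) is up, everything else stands where it was, and the arm is clear. Handing in.

```bash
python3 -c "
from workcell import bot
print(bot.sign_off())"
```

```text
the job is handed in; nothing more can be done
None
```

The dial is four clicks clockwise (about 80° in the camera views), the start key was pressed fully and is up again, nothing else looks moved, and the job is handed in; no verdict came back.

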